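# Set the centrifuge's click timer and start the run

### The job

The tubes are in the rotor: get the small centrifuge in front of you running by touch alone. With the fingertips push its clear lid fully down and push the pointer of the timer dial round, click by click, until it rests on setting 5 (the fifth tick clockwise from the small open ring that marks off), and only then press the start key all the way in and let it go. Do not pinch, lift or force anything, and leave the things lying round the machine where they are.

Things in the scene. Friction and masses are not known exactly. Their poses are not given: they have to be found in the camera images.
- centrifuge: The small bench centrifuge, fixed to the table: white housing 169 (x) x 150 (y) mm with the rotor bowl, rim 77 mm above the table, and across its front a white console 146 mm wide that reaches to x = -172 mm. Origin: centre of the housing's underside, on the table; x points from the console to the lid hinge (away from the operator), y to the operator's left, z up.
- centrifuge_lid (a joint): The round clear domed lid, 137 mm across. Opening angle in rad: 0 = fully shut, 1.4 = wide open; it turns about a level axis along the machine's y through point lid_hinge. It starts at 0.9 to 1.25 rad, held there by friction; pushed below about 0.6 rad it sinks slowly the rest of the way by its own weight (0.06 kg). Under 1 N pushes it.
- lid_hinge (a point): Middle of the lid's hinge axis, fixed at the back of the housing, 79 mm above the table; axes as the centrifuge's.
- lid_top (a point): Point on the flat outer top of the lid, on its middle line near the front, 120 mm from the hinge axis along the lid and 36 mm above it when shut (then 115 mm above the table). It swings with the lid; while the lid is open this outer face looks backwards and up.
- lid_tab (a point): Front edge of the small tab at the front of the lid's rim; it swings with the lid, 154 mm from the hinge axis. Shut: 80 mm above the table.
- dial (a joint): Angle of the timer dial in rad, growing clockwise seen from above: 0 = off, one click = 0.5236 (30 degrees), settings 1 to 7 at 1 to 7 clicks, end stops at off and 7; setting 5 is 2.618. It starts on off or settings 1 to 3. Left between two settings it snaps to the nearer one; about 0.05 Nm gets it over a click (about 2 N near the nose).
- dial_centre (a point): Where the dial's axis meets the flat control panel; axes of the panel: x up the slope towards the lid, y to the operator's left, z out of it (the panel leans 10 degrees to the operator). The dial: grey disc of 23.5 mm radius, 6 mm thick, with an upright pointer bar on it, 12 mm wide, pointed nose to 30 mm from the axis, round tail to 20.5 mm on the other side, top 22 mm above the panel.
- dial_scale (a point): Same point and axes as dial_centre, for the scale printed round the dial 37 mm from the axis: the small open ring (off) lies 105 degrees counterclockwise from panel x, seven equal ticks (settings 1 to 7) follow clockwise every 30 degrees. A white line marks the nose of the pointer.
- dial_nose (a point): Tip of the pointer's nose, 30 mm from the dial's axis and 14 mm above the panel; own x points along the nose.
- start_key (a joint): Travel of the start key in m: 0 = out, 0.004 = fully in; springs back. 1.5 N starts it, 5 N holds it fully in.
- start_key_top (a point): Centre of the top of the start key, a grey oblong key with rounded edges and a small white triangle, 22 (x) x 32 (y) mm, to the right of the dial, its top 7 mm above the panel when out; axes as the panel's. The dark window above it is a display, not a key.
- blood_vial: A filled blood tube with purple cap lying left of the console, 15 x 75 mm; leave alone.
- cryovial: A small clear vial, 13 x 48 mm, lying right of the console; leave alone.
- tube: A clear conical tube with blue cap, 22 x 119 mm, lying farther left; leave alone.
- pen: A pen, 12 x 139 mm, lying near the left front edge; leave alone.
- forceps: Tweezers, 15 x 104 mm, lying left; leave alone.
- needle_holder: A needle holder with ring handles, 49 x 138 mm, lying at the left; leave alone.
- screw_lid: A white round screw cap, 56 mm across, 15 mm high, lying behind the machine to the left; leave alone.

How it is judged:
By the outcome, as a careful person would: the job done as asked, in the order asked, and still so for the second after the job is handed in, with the robot touching nothing.
It also fails if it takes over 51 s, if anything falls off the work surface, if the arm or the gripper's body presses on something with over 40 N, if the wrist force passes 120 N, or if a joint passes its speed limit or range.

### The arm

A 6-joint arm with a two-finger parallel gripper is mounted at the origin on a cart in front of the work surface, level with it; the furniture and walls round the work are solid. World frame = base frame: x ahead of the robot, y to its left, z up, the work surface at z = 0. Lengths are in mm, angles in rad, forces in N, time in s.
With the tool pointing down it reaches from about 350 to 775 mm from the base axis. Payload 7.3 kg.
Tool frame: the origin (TCP) lies at the very end of the fingers, on their centre line; the grasp point (between the pads) lies 19 mm behind it (bot.tcp_to_grasp is the distance from the TCP to the grasp point, in mm); z points along the fingers, y is the direction in which the jaws open and shut (so a half turn about z gives the same grasp; the last joint's range is limited). The gripper opens to 92 mm and grips with 3 to 60 N. Pads are 19 mm wide; open, the fingers measure 130 mm over their backs; the gripper's body (75 mm by 190 mm) begins 47 mm behind the grasp point.
Start: joints at [1.108, 0.342, 1.524, -0, 1.275, -0.146], TCP at [163.537, 498.899, 226.741] pointing down, gripper open.
Joint ranges: [-2.53, 2.53], [-0.77, 2.02], [0.04, 2.7], [-1, 4.14], [0.28, 2.66], [-3.11, 3.11]. Speed limits (rad/s): [2.57, 2.57, 3.14, 3.14, 3.14, 3.14].

### API

Orientations are given as [roll, pitch, yaw] about the fixed x, y, z axes, in that order (R = Rz(yaw) Ry(pitch) Rx(roll)).
In Python, from plant import bot gives the robot as it stands. The module is installed in compiled form; this text tells all that it offers.
- The arm moves only by the tool carry_out, never from a script. Its argument "motion" is a list of rows, each a list of 5 numbers: the closure, from 0 (fully open) to 1 (shut), then the shift along the tool's x, y, z in mm, then the turn about the tool's z in degrees. In form: [[claw, dx, dy, dz, spin], ...]. A call has 1 to 10 rows; each row is the pose to reach, as a shift and turn from the pose measured when the call began, along the tool's axes at that moment; what a row does not reach only later rows make up. A row lasts 1/8 s, in which the tool goes at most 62.5 mm and 10.7 degrees, less where a joint would pass 70% of its speed; a pose out of reach is approached as far as the arm can. A call with a gripper value outside its range is refused whole. The fingers move at their own pace and stop on an object; the grip force is fixed at half the most. Time passes only in rows, so rows that repeat a pose let the fingers close. It gives the time, the measured TCP pose, the force and the opening at its end, in the units of the state.
- bot.get_obs(): the state, without advancing time (a new reading comes with each control period).
- bot.capture(name): name is "side" or "top" or "wrist"; returns a dict with "color" (384x512x3 uint8, red, green, blue), "depth" (384x512 float32, mm along the optical axis (not along the pixel's ray), 0 where there is no reading), "K" (3x3 intrinsics, pixels), "camera_from_world" (4x4, takes a point from world to camera coordinates). Camera axes: x right, y down, z forward; pixel columns grow to the right and rows downward; lengths in mm; the calibration is good to about 2 mm. The wrist camera is an equidistant fisheye: a pixel r from the principal point sees the ray r / f radians off the axis. A picture is of the moment at which its call begins.
- bot.close_job(): hands the job in, once; it reports no verdict.
The state is a dict: "time": time; "joint_positions": joint angles; "dq": joint speeds; "tau": joint torques, N m; "tool_pos": TCP position; "tcp_rot": TCP orientation; "contact_force": force on the tool from outside, world axes, zero at the start; "moment": the same for the moment, N m; "grip_width": finger opening in mm.
Only numpy, scipy, OpenCV 4.12 (cv2) and the standard library are available. Lean on these libraries where they do the work, as an engineer would, in place of code of your own. Each camera call takes 0.05 s, during which the arm holds its last target.

## Working session

There is one attempt and no reset: what is moved stays moved. The work goes in short steps, Python scripts to look and compute and a tool call to move; the robot and the scene stay as the last step left them, time stands still between calls to the robot, and variables do not carry over. Pictures are saved under pics/ and viewed, and the job is handed in when it is done.

Besides the shell and the picture viewer there is one more tool, called as name([rows], argument=value, ...), one row to a line, values as JSON. carry_out: Moves the arm, as the interface text tells. Its arguments: {"type":"object","properties":{"motion":{"type":"array","items":{"type":"array","items":{"type":"number"}}}},"required":["motion"]}

```bash
mkdir -p pics; python3 - <<'E'
from plant import bot
import cv2, numpy as np, pickle
o=bot.get_obs(); print({k:np.round(v,3) for k,v in o.items()})
for n in ["side","top","wrist"]:
    c=bot.capture(n); pickle.dump(c,open(f'pics/{n}0.pkl','wb'))
    cv2.imwrite(f'pics/{n}0.png',c['color'][:,:,::-1]); print(n,c['K'].round(1).tolist(),c['camera_from_world'].round(3).tolist(), (c['depth']>0).mean())
E
```

```text
{'time': np.float64(0.0), 'joint_positions': array([ 1.108,  0.343,  1.525, -0.   ,  1.275, -0.146]), 'dq': array([-0.002,  0.001, -0.   ,  0.002,  0.001, -0.001]), 'tau': array([ 1.0000e-03, -4.3124e+01, -2.4423e+01,  7.2000e-02,  5.6000e-02,
       -0.0000e+00]), 'tool_pos': array([163.344, 498.496, 226.052]), 'tcp_rot': array([-3.14 , -0.   ,  2.825]), 'contact_force': array([0.487, 0.144, 0.697]), 'moment': array([ 0.043, -0.012, -0.028]), 'grip_width': np.float64(91.729)}
side [[377.0, 0.0, 249.3], [0.0, 377.0, 187.5], [0.0, 0.0, 1.0]] [[0.845, -0.534, -0.019, -314.464], [-0.345, -0.519, -0.782, 419.067], [0.408, 0.667, -0.623, 573.817], [0.0, 0.0, 0.0, 1.0]] 0.99603271484375
top [[464.4, 0.0, 256.1], [0.0, 464.4, 194.8], [0.0, 0.0, 1.0]] [[0.019, -1.0, 0.011, 270.643], [-0.987, -0.021, -0.162, 547.667], [0.162, -0.007, -0.987, 897.986], [0.0, 0.0, 0.0, 1.0]] 0.9962310791015625
wrist [[297.3, 0.0, 258.2], [0.0, 297.3, 190.5], [0.0, 0.0, 1.0]] [[0.312, 0.95, -0.001, -524.883], [0.904, -0.297, 0.306, -38.501], [0.291, -0.096, -0.952, 391.665], [0.0, 0.0, 0.0, 1.0]] 0.995849609375
```

View pics/side0.png

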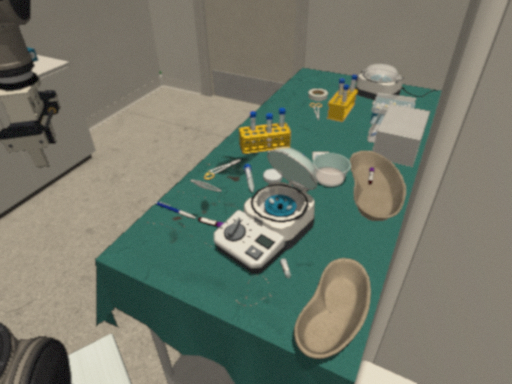

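View pics/top0.png

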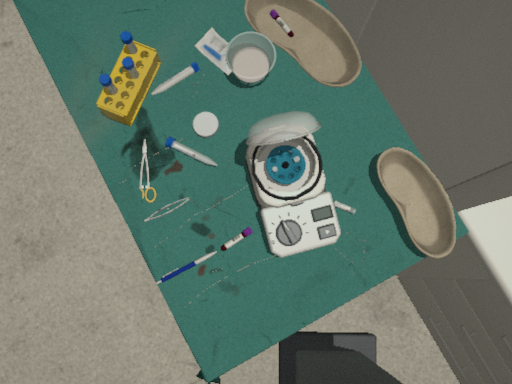

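View pics/wrist0.png

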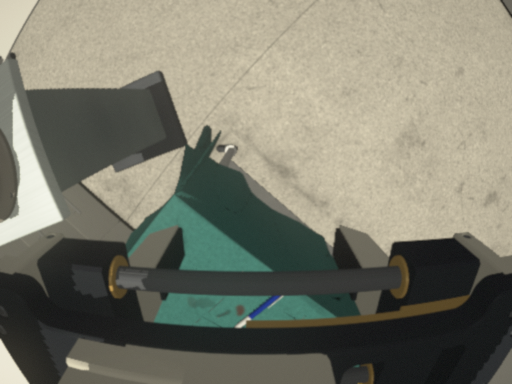

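The top view shows the machine: bowl at about (287,165), dial at (289,232), start key at (327,231), with the lid standing open at about (283,128). I'll zoom in on that area.

```bash
cat > h.py <<'E'
import numpy as np, cv2, pickle
def ray_plane(c,uv,p0,n):
    K=c['K'];T=c['camera_from_world'];R=T[:3,:3];o=-R.T@T[:3,3]
    d=R.T@np.linalg.inv(K)@np.array([uv[0],uv[1],1.]); n=np.array(n,float)
    return o+d*(n@(np.array(p0)-o))/(n@d)
def dep(c,uv):
    u,v=int(round(uv[0])),int(round(uv[1]));z=np.median(c['depth'][v-1:v+2,u-1:u+2])
    T=c['camera_from_world'];p=np.linalg.inv(c['K'])@np.array([uv[0],uv[1],1.])*z
    return T[:3,:3].T@(p-T[:3,3])
def proj(c,P):
    T=c['camera_from_world'];q=T[:3,:3]@np.array(P)+T[:3,3];q=c['K']@q;return q[:2]/q[2]
E
python3 - <<'E'
from h import *
c=pickle.load(open('pics/top0.pkl','rb'));im=c['color'][:,:,::-1]
x0,y0,x1,y1=225,95,365,265
cr=cv2.resize(im[y0:y1,x0:x1],None,fx=3.5,fy=3.5,interpolation=cv2.INTER_CUBIC);cv2.imwrite('pics/topz.png',cr)
x0,y0,x1,y1=255,190,350,260
cr=cv2.resize(im[y0:y1,x0:x1],None,fx=8,fy=8,interpolation=cv2.INTER_CUBIC);cv2.imwrite('pics/topz2.png',cr)
c=pickle.load(open('pics/side0.pkl','rb'));im=c['color'][:,:,::-1]
cr=cv2.resize(im[135:285,195:335],None,fx=4,fy=4,interpolation=cv2.INTER_CUBIC);cv2.imwrite('pics/sidez.png',cr)
E
```

```text
(no output)
```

View pics/topz.png

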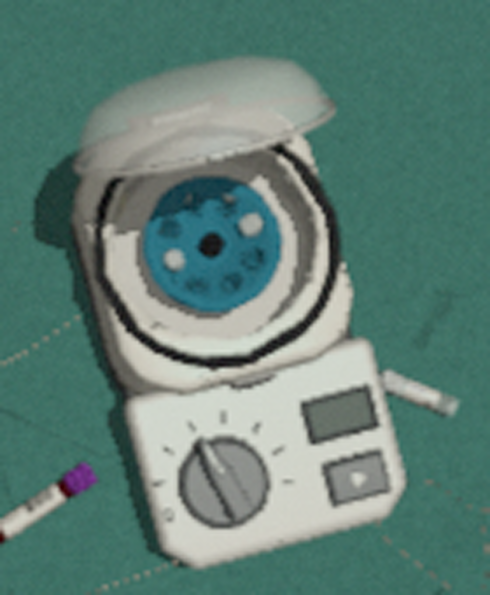

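View pics/topz2.png

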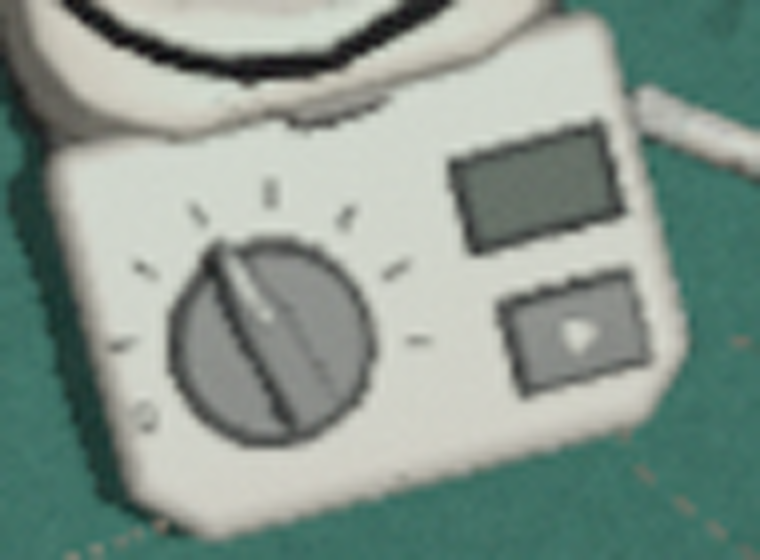

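View pics/sidez.png

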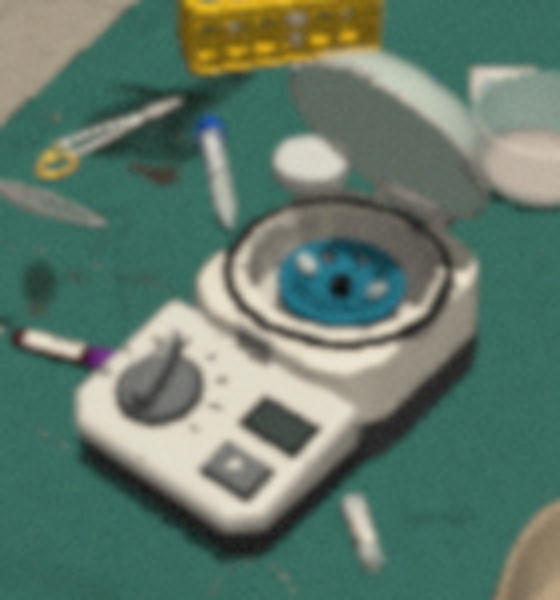

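The zoom shows the ring at (145,417) and ticks 1–7 clockwise from (122,345) to (418,341). The nose sits on tick 3, and the key is at (575,333). Next I'll measure the panel plane and the yaw.

```bash
cat > m.py <<'E'
from h import *
c=pickle.load(open('pics/top0.pkl','rb'));im=c['color']
def px(u,v): return np.array([255+(u+.5)/8-.5,190+(v+.5)/8-.5])
# panel plane from depth at white pixels
hsv=cv2.cvtColor(im,cv2.COLOR_RGB2HSV)
m=np.zeros(im.shape[:2],np.uint8)
poly=np.array([px(*p) for p in [(80,170),(440,140),(590,50),(660,330),(600,410),(230,510),(150,480)]]).round().astype(np.int32)
cv2.fillPoly(m,[poly],1)
m&=((hsv[:,:,1]<40)&(hsv[:,:,2]>190)).astype(np.uint8)
P=np.array([dep(c,(u,v)) for v,u in zip(*np.nonzero(m))])
A=np.c_[P[:,:2],np.ones(len(P))]
w=np.ones(len(P),bool)
for i in range(5):
    s=np.linalg.lstsq(A[w],P[w,2],rcond=None)[0];r=P[:,2]-A@s;w=abs(r)<3
n=np.array([-s[0],-s[1],1]);n/=np.linalg.norm(n)
print(len(P),w.sum(),'n',n,'tilt',np.degrees(np.arccos(n[2])),'res',r[w].std())
yaw=np.arctan2(-n[1],-n[0]); print('yaw from tilt',np.degrees(yaw))
p0=P[w].mean(0)
T=lambda u,v:ray_plane(c,px(u,v),p0,n)
tk=np.array([T(*p) for p in [(145,417),(122,345),(146,268),(199,215),(270,193),(346,216),(396,268),(418,341)]])
# circle fit, in-plane
ex=np.array([n[2],0,-n[0]]);ex/=np.linalg.norm(ex);ey=np.cross(n,ex)
q=np.c_[(tk-p0)@ex,(tk-p0)@ey]
sol=np.linalg.lstsq(np.c_[2*q,np.ones(8)],(q**2).sum(1),rcond=None)[0]
cc=sol[:2];print('R',np.sqrt(sol[2]+cc@cc))
C=p0+ex*cc[0]+ey*cc[1];a=np.degrees(np.unwrap(np.arctan2(*(q-cc).T[::-1])));print('dial centre',C,'angles',a.round(1),np.diff(a).round(1))
print('yaw from ticks',(a-105+30*np.arange(8)).round(1), (a-105+30*np.arange(8)).mean())
print('nose raw (14mm up)',end=' ')
nn=ray_plane(c,px(218,245),p0+14*n,n); print(nn); d=nn-C; print(np.degrees(np.arctan2(d@ey,d@ex)), np.hypot(d@ey,d@ex))
k=ray_plane(c,px(575,333),p0+7*n,n);print('key top',k)
for p in [(80,165),(595,35),(480,250),(615,210),(525,390),(650,360),(500,305),(630,275)]: print(p,T(*p).round(1))
for n_,z in [((310,118),0),]: pass
E
python3 m.py; python3 - <<'E'
from h import *
c=pickle.load(open('pics/top0.pkl','rb'))
f=lambda u,v:(225+(u+.5)/3.5-.5,95+(v+.5)/3.5-.5)
for p in [(80,170),(332,112),(205,75),(300,70),(100,110),(150,120),(210,100),(270,90),(210,160),(210,140),(150,90)]: print(p,dep(c,f(*p)).round(1))
s=pickle.load(open('pics/side0.pkl','rb'))
f=lambda u,v:(195+(u+.5)/4-.5,135+(v+.5)/4-.5)
print('side')
for p in [(295,75),(340,60),(400,70),(440,110),(475,150),(485,190),(440,210),(380,160),(340,120),(420,195),(400,180)]: print(p,dep(s,f(*p)).round(1))
E
```

```text
1551 1544 n [-0.16698506 -0.0473431   0.98482213] tilt 9.995256380146321 res 0.6924263933922467
yaw from tilt 15.828934148881585
R 36.48537089176869
dial centre [466.52562265 216.29445859  52.7285658 ] angles [121.6  92.   60.4  30.7   1.6 -29.7 -58.4 -88.6] [-29.6 -31.6 -29.7 -29.2 -31.3 -28.7 -30.2]
yaw from ticks [16.6 17.  15.4 15.7 16.6 15.3 16.6 16.4] 16.188690394895172
nose raw (14mm up) [488.39034035 230.836294    71.35074771]
31.674966789433718 28.988213402520657
key top [469.9882393  141.51319196  56.82862413]
(80, 165) [508.5 264.5  62.2]
(595, 35) [543.8 137.   62. ]
(480, 250) [490.4 164.6  54.3]
(615, 210) [501.  131.   54.5]
(525, 390) [456.3 152.6  47.9]
(650, 360) [464.4 121.4  47.8]
(500, 305) [477.  159.3  51.8]
(630, 275) [485.2 126.9  51.6]
(80, 170) [616.3 299.9 162. ]
(332, 112) [645.9 172.  175.4]
(205, 75) [659.3 237.9 189.4]
(300, 70) [665.6 189.2 182.1]
(100, 110) [646.7 290.3 167.8]
(150, 120) [631.5 265.5 201.2]
(210, 100) [640.2 236.5 207.9]
(270, 90) [648.  206.5 202. ]
(210, 160) [609.3 236.3 210. ]
(210, 140) [619.  236.5 211.1]
(150, 90) [652.1 265.3 185.4]
side
(295, 75) [612.2 288.3 179.1]
(340, 60) [612.7 244.9 212.8]
(400, 70) [637.4 221.3 209.8]
(440, 110) [643.8 191.9 196.9]
(475, 150) [657.6 175.3 173.7]
(485, 190) [664.8 171.  144.8]
(440, 210) [671.3 214.8  98.2]
(380, 160) [649.1 248.7 124.9]
(340, 120) [630.5 266.2 151.9]
(420, 195) [664.2 226.4 105.5]
(400, 180) [660.1 241.4 109.4]
```

```bash
python3 - <<'E'
from h import *
c=pickle.load(open('pics/top0.pkl','rb'));s=pickle.load(open('pics/side0.pkl','rb'))
yaw=np.radians(16.1);ca,sa=np.cos(yaw),np.sin(yaw)
M=lambda p:np.array([ca*p[0]+sa*p[1],-sa*p[0]+ca*p[1],p[2]])
f=lambda u,v:(225+(u+.5)/3.5-.5,95+(v+.5)/3.5-.5)
ring=[(98,250),(112,305),(150,345),(215,365),(280,342),(325,295),(338,240),(325,185),(105,195)]
q=np.array([M(ray_plane(c,f(*p),[0,0,77],[0,0,1]))[:2] for p in ring])
sol=np.linalg.lstsq(np.c_[2*q,np.ones(len(q))],(q**2).sum(1),rcond=None)[0];print('ring centre',sol[:2],np.sqrt(sol[2]+sol[:2]@sol[:2]))
fs=lambda u,v:(195+(u+.5)/4-.5,135+(v+.5)/4-.5)
print('dial,key',M([466.5,216.3,52.7]),M([470,141.5,56.8]))
for p in [(165,565),(280,545),(395,510)]: print('console front',M(ray_plane(c,f(*p),[0,0,44],[0,0,1])).round(1))
for p in [(215,160),(150,165),(200,150)]: print(p,M(dep(c,f(*p))).round(1))
# lid cloud: points z>120 in top & side near machine
for c_ in (c,s):
  h,w=c_['depth'].shape;pts=[]
  for v in range(95,200,1):
    for u in range(225,335,1):
      d=c_['depth'][v,u]
      if d>0:
        T=c_['camera_from_world'];P=np.linalg.inv(c_['K'])@np.array([u,v,1.])*d;P=M(T[:3,:3].T@(P-T[:3,3]))
        if 95<P[2]<235 and 600<P[0]<780 and -30<P[1]<130: pts.append(P)
  pts=np.array(pts);print(len(pts),pts.min(0).round(),pts.max(0).round())
  mid=pts[abs(pts[:,1]-52)<8]
  for z in range(95,230,8):
    b=mid[abs(mid[:,2]-z)<4]
    if len(b):print(z,len(b),b[:,0].min().round(1),np.median(b[:,0]).round(1),b[:,0].max().round(1))
E
```

```text
ring centre [638.16425935  47.93239363] 68.8147911317879
dial,key [508.18663492  78.44924528  52.7       ] [490.8062259    5.61236326  56.8       ]
console front [471.9 122.1  44. ]
console front [465.9  56.   44. ]
console front [468.  -12.9  44. ]
(215, 160) [649.7  56.1 212.3]
(150, 165) [658.3  85.9 201. ]
(200, 150) [657.7  61.1 207.4]
1745 [649. -19. 131.] [726. 119. 221.]
135 3 723.7 723.8 726.5
143 4 720.1 721.0 722.6
151 2 717.9 718.2 718.5
159 4 713.6 714.6 716.2
167 6 709.8 711.5 712.9
175 9 705.6 707.7 709.8
183 10 701.5 703.0 705.1
191 13 693.5 698.3 700.8
199 26 688.1 692.6 696.0
207 114 651.8 675.7 689.2
215 72 649.4 661.2 678.6
223 4 648.9 650.3 650.4
1356 [650. -22.  95.] [708. 118. 221.]
95 3 705.6 705.7 706.4
103 10 701.2 703.1 704.6
111 9 697.5 699.9 701.3
119 8 693.1 694.9 697.4
127 7 690.2 692.5 693.1
135 8 686.8 688.1 689.0
143 6 683.1 684.0 685.3
151 12 679.3 680.7 682.3
159 9 674.9 676.3 678.8
167 8 671.4 673.3 675.9
175 8 667.6 669.6 671.7
183 10 664.0 665.7 667.5
191 11 659.1 661.6 664.5
199 10 656.5 658.0 660.1
207 24 653.2 655.9 684.5
215 31 651.7 664.1 676.7
223 4 650.5 650.9 653.8
```

Fit results: machine yaw 16.1°, lid angle about 1.13 rad, hinge at x'≈716 and y'≈48, where x' and y' are the machine's axes. The dial is on setting 3. I'll close the gripper and move above and behind the lid.

carry_out([
  [1,-50,-6,-25,-4],
  [1,-105,-13,-44,-8],
  [1,-160,-20,-44,-12],
  [1,-215,-27,-44,-16],
  [1,-270,-33,-44,-20],
  [1,-330,-41,-44,-24],
  [1,-390,-48,-44,-28],
  [1,-450,-56,-44,-32],
  [1,-515,-64,-44,-34],
  [1,-581,-72,-44,-34],
])

```text
time: 1.4
tool_pos: [688.2, 251.1, 269.9]
tcp_rot: [-3.141, -0.001, -2.865]
contact_force: [1.7, 0.6, 0.2]
grip_width: 1.4
```

```bash
cat > st.py <<'E'
from plant import bot
import numpy as np
o=bot.get_obs();p=o['tool_pos'];y=np.radians(16.1);ca,sa=np.cos(y),np.sin(y)
print('t',round(float(o['time']),2),'M',np.round([ca*p[0]+sa*p[1],-sa*p[0]+ca*p[1],p[2]],1),'yaw',np.degrees(o['tcp_rot']).round(1),'F',np.round(o['contact_force'],2),'q',np.round(o['joint_positions'],2),o['grip_width'])
E
python3 st.py
```

```text
t 1.4 M [730.9  50.4 269.9] yaw [-1.800e+02 -1.000e-01 -1.641e+02] F [1.71 0.62 0.25] q [ 0.25  0.75  0.7  -0.    1.68 -1.6 ] 1.3848614153073247
```

carry_out([
  [1,-5,-2,30,0],
  [1,-5,-2,60,0],
  [1,-5,-2,85,0],
  [1,-5,-2,85,0],
])

```text
time: 1.9
tool_pos: [692.3, 250.1, 181.8]
tcp_rot: [-3.141, -0.007, -2.865]
contact_force: [-0.2, 0.1, 0.3]
grip_width: 0.2
```

```bash
python3 st.py; python3 - <<'E'
from plant import bot
import cv2
a=bot.capture('side');b=bot.capture('wrist')
cv2.imwrite('pics/a1.png',cv2.hconcat([cv2.resize(a['color'][100:300,180:360,::-1],(400,444)),cv2.resize(b['color'][:,:,::-1],(400,444))]))
E
```

```text
t 1.9 M [734.5  48.3 181.8] yaw [-180.    -0.4 -164.1] F [-0.19  0.05  0.31] q [ 0.24  0.79  0.86 -0.    1.49 -1.6 ] 0.1977525021395333
```

View pics/a1.png

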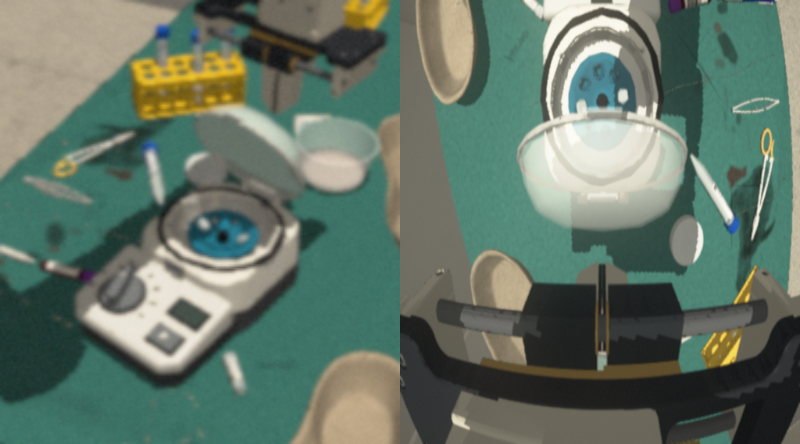

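The side view shows the closed fingers behind the lid, clear of the lid and everything else. Now I'll push forward along the lid's arc.

carry_out([
  [1,12,0,0,0],
  [1,22,0,0,0],
  [1,32,0,0,0],
  [1,40,0,1,0],
  [1,48,0,2,0],
  [1,56,0,3,0],
  [1,64,0,5,0],
  [1,72,0,8,0],
  [1,79,0,11,0],
  [1,86,0,15,0],
])

```text
time: 3.25
tool_pos: [610.6, 227.0, 170.4]
tcp_rot: [-3.141, -0.0, -2.864]
contact_force: [0.4, 0.2, -0.1]
grip_width: 0.7
```

```bash
python3 st.py; python3 - <<'E'
from plant import bot
import cv2
a=bot.capture('side');b=bot.capture('wrist')
cv2.imwrite('pics/a2.png',cv2.hconcat([cv2.resize(a['color'][100:300,180:360,::-1],(400,444)),cv2.resize(b['color'][:,:,::-1],(400,444))]))
E
```

```text
t 3.25 M [649.6  48.7 170.4] yaw [-180.    -0.  -164.1] F [ 0.44  0.18 -0.14] q [ 0.24  0.62  1.22 -0.    1.3  -1.61] 0.7268984816718206
```

View pics/a2.png

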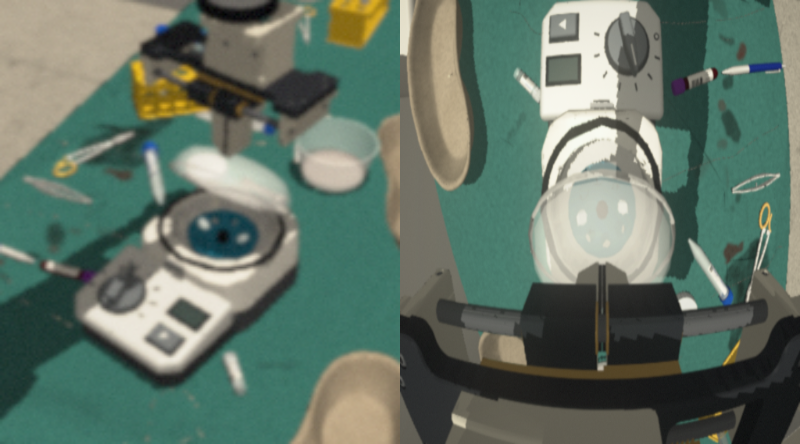

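The lid is swinging down with the fingers on its outer face, now at about 0.6 rad. I'll keep following the arc.

carry_out([
  [1,8,0,6,0],
  [1,16,0,13,0],
  [1,23,0,19,0],
  [1,29,0,25,0],
  [1,35,0,32,0],
  [1,39,0,38,0],
  [1,42,0,43,0],
  [1,44,0,47,0],
  [1,44,0,50,0],
  [1,44,0,51,0],
])

```text
time: 4.6
tool_pos: [567.8, 214.8, 119.0]
tcp_rot: [-3.141, -0.002, -2.864]
contact_force: [1.0, -0.1, -0.3]
grip_width: 0.6
```

```bash
python3 st.py; python3 - <<'E'
from plant import bot
import cv2
a=bot.capture('side');b=bot.capture('wrist')
cv2.imwrite('pics/a3.png',cv2.hconcat([cv2.resize(a['color'][100:300,180:360,::-1],(400,444)),cv2.resize(b['color'][:,:,::-1],(400,444))]))
E
```

```text
t 4.6 M [605.1  48.9 119. ] yaw [-1.800e+02 -1.000e-01 -1.641e+02] F [ 1.   -0.06 -0.3 ] q [ 0.24  0.59  1.43 -0.    1.12 -1.61] 0.6005976374808655
```

View pics/a3.png

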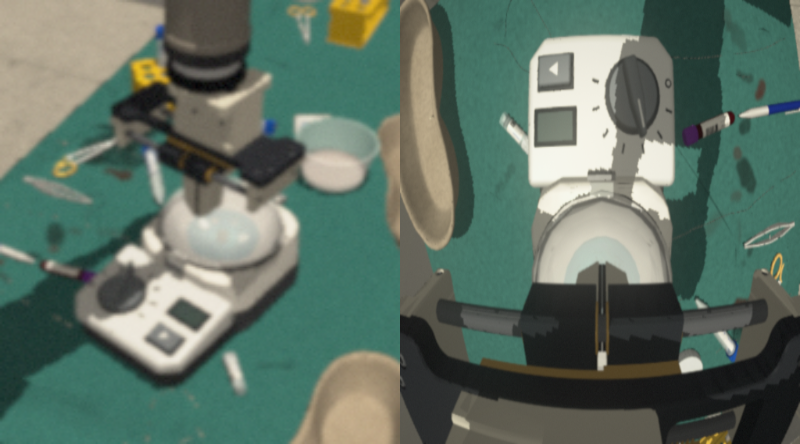

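Nearly shut. I'll press gently, a millimetre or so at a time, until contact shows.

carry_out([
  [1,0,0,1,0],
  [1,0,0,2,0],
  [1,0,0,3,0],
  [1,0,0,4,0],
  [1,0,0,4,0],
])

```text
time: 5.32
tool_pos: [567.7, 214.7, 115.0]
tcp_rot: [-3.141, -0.002, -2.864]
contact_force: [0.2, -0.7, -0.3]
grip_width: 0.5
```

```bash
python3 st.py
```

```text
t 5.33 M [605.   48.9 115. ] yaw [-1.800e+02 -1.000e-01 -1.641e+02] F [ 0.19 -0.71 -0.25] q [ 0.24  0.59  1.44 -0.    1.11 -1.61] 0.5057169493276594
```

carry_out([
  [1,0,0,1,0],
  [1,0,0,1,0],
  [1,0,0,2,0],
  [1,0,0,2,0],
])

```text
time: 5.82
tool_pos: [567.8, 214.8, 113.2]
tcp_rot: [-3.141, -0.002, -2.864]
contact_force: [0.2, 0.5, 2.3]
grip_width: 0.3
```

```bash
python3 st.py
```

```text
t 5.83 M [605.1  48.9 113.2] yaw [-1.800e+02 -1.000e-01 -1.641e+02] F [0.18 0.49 2.28] q [ 0.24  0.6   1.44 -0.    1.11 -1.61] 0.30138547325209686
```

carry_out([
  [1,0,0,1,0],
  [1,0,0,1,0],
])

```text
time: 6.08
tool_pos: [567.9, 214.8, 113.0]
tcp_rot: [-3.141, -0.001, -2.864]
contact_force: [-0.9, -0.5, 6.6]
grip_width: 0.8
```

```bash
python3 st.py
```

```text
t 6.08 M [605.2  48.9 113. ] yaw [-1.800e+02 -1.000e-01 -1.641e+02] F [-0.9  -0.46  6.64] q [ 0.24  0.6   1.44 -0.    1.11 -1.61] 0.8454189898649409
```

The reading is rigid at 113 mm, with force rising to 6.6 N without movement, so the lid is shut. I'll lift and go to the left of the pointer nose.

carry_out([
  [1,0,0,-20,0],
  [1,0,0,-40,0],
  [1,25,25,-40,0],
  [1,50,50,-40,0],
  [1,75,72,-40,0],
  [1,75,72,-20,0],
  [1,75,72,0,0],
  [1,75,72,15,0],
  [1,75,72,15,0],
])

```text
time: 7.2
tool_pos: [475.4, 263.2, 96.9]
tcp_rot: [-3.141, -0.004, -2.865]
contact_force: [-0.3, -0.4, 0.3]
grip_width: 0.4
```

```bash
python3 st.py; python3 - <<'E'
from plant import bot
import cv2
a=bot.capture('side');b=bot.capture('wrist')
cv2.imwrite('pics/a4.png',cv2.hconcat([cv2.resize(a['color'][150:300,180:315,::-1],(400,444),interpolation=2),cv2.resize(b['color'][:,100:420,::-1],(400,444))]))
E
```

```text
t 7.2 M [529.8 121.   96.9] yaw [-179.9   -0.2 -164.1] F [-0.33 -0.4   0.26] q [ 0.36  0.51  1.64 -0.    0.99 -1.48] 0.38167830251749013
```

View pics/a4.png

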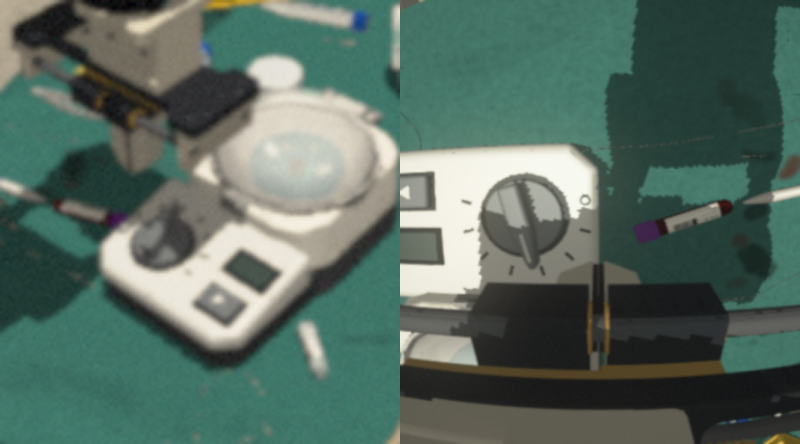

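The lid is shut in the side view, and the nose is still on 3. I'll lower beside it and push right.

carry_out([
  [1,0,0,15,0],
  [1,0,0,29,0],
  [1,0,0,29,0],
  [1,0,-5,29,0],
  [1,0,-10,29,0],
  [1,0,-13,29,0],
  [1,0,-16,29,0],
  [1,0,-18,29,0],
  [1,0,-20,29,0],
  [1,0,-20,29,0],
])

```text
time: 8.55
tool_pos: [481.9, 244.2, 69.3]
tcp_rot: [-3.141, -0.001, -2.865]
contact_force: [-0.3, -0.5, 0.7]
grip_width: 0.3
```

```bash
python3 st.py; python3 - <<'E'
from plant import bot
import cv2
a=bot.capture('side');b=bot.capture('wrist');c=bot.capture('top')
cv2.imwrite('pics/a5.png',cv2.hconcat([cv2.resize(a['color'][150:300,180:315,::-1],(400,444),interpolation=2),cv2.resize(b['color'][:,100:420,::-1],(400,444))]))
E
```

```text
t 8.55 M [530.7 101.   69.3] yaw [-180.    -0.  -164.1] F [-0.26 -0.53  0.72] q [ 0.33  0.55  1.68 -0.    0.92 -1.52] 0.263558268737053
```

View pics/a5.png

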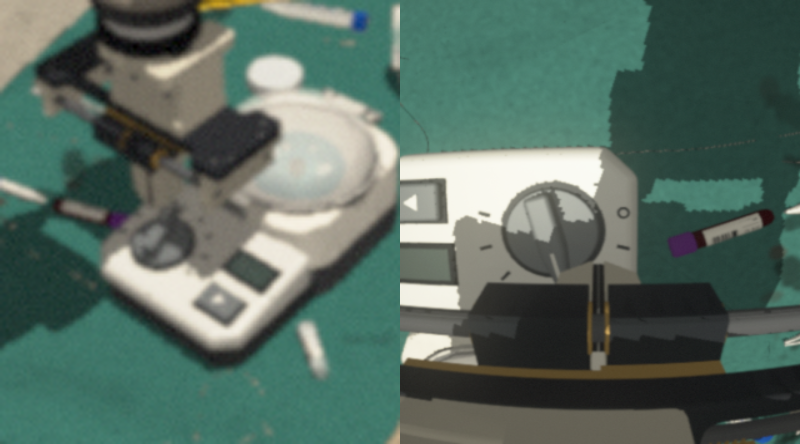

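The fingertip is just reaching the nose. I'll go on in small steps.

carry_out([
  [1,0,-2,0,0],
  [1,0,-4,0,0],
  [1,0,-6,0,0],
  [1,0,-8,0,0],
  [1,0,-8,0,0],
])

```text
time: 9.32
tool_pos: [483.8, 236.1, 69.2]
tcp_rot: [-3.14, -0.002, -2.865]
contact_force: [0.4, -0.0, 0.2]
grip_width: 0.5
```

```bash
python3 st.py; python3 - <<'E'
from plant import bot
import cv2
a=bot.capture('side');b=bot.capture('wrist')
cv2.imwrite('pics/a6.png',cv2.hconcat([cv2.resize(a['color'][150:300,180:315,::-1],(400,444),interpolation=2),cv2.resize(b['color'][:,100:420,::-1],(400,444))]))
E
```

```text
t 9.32 M [530.3  92.7  69.2] yaw [-1.799e+02 -1.000e-01 -1.641e+02] F [ 0.37 -0.02  0.24] q [ 0.31  0.54  1.69 -0.    0.91 -1.53] 0.5059055251226866
```

View pics/a6.png

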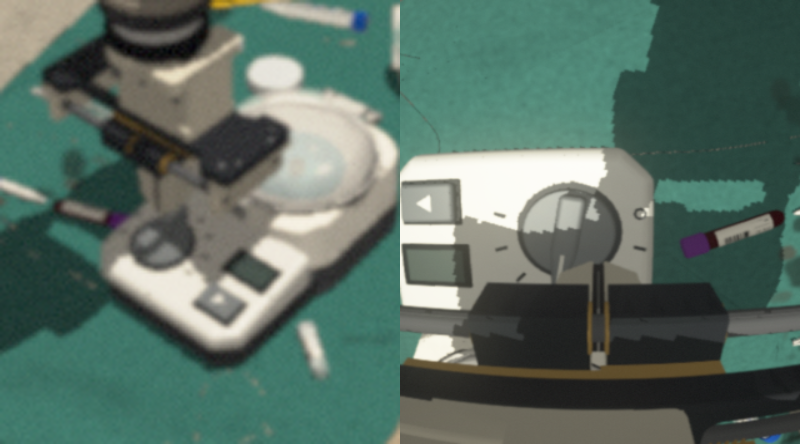

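It clicked once: the white line now points to tick 4. I'll continue.

carry_out([
  [1,0,-2,0,0],
  [1,0,-3,0,0],
  [1,0,-4,0,0],
  [1,0,-5,0,0],
  [1,0,-5,0,0],
])

```text
time: 10.05
tool_pos: [485.0, 231.5, 69.1]
tcp_rot: [-3.141, -0.002, -2.865]
contact_force: [-0.6, 1.5, 0.7]
grip_width: 0.7
```

```bash
python3 st.py; python3 - <<'E'
from plant import bot
import cv2
a=bot.capture('side');b=bot.capture('wrist')
cv2.imwrite('pics/a7.png',cv2.hconcat([cv2.resize(a['color'][150:300,180:315,::-1],(400,444),interpolation=2),cv2.resize(b['color'][:,100:420,::-1],(400,444))]))
E
```

```text
t 10.05 M [530.1  88.   69.1] yaw [-1.800e+02 -1.000e-01 -1.641e+02] F [-0.64  1.5   0.73] q [ 0.3   0.54  1.69 -0.    0.91 -1.54] 0.6699407113641916
```

View pics/a7.png

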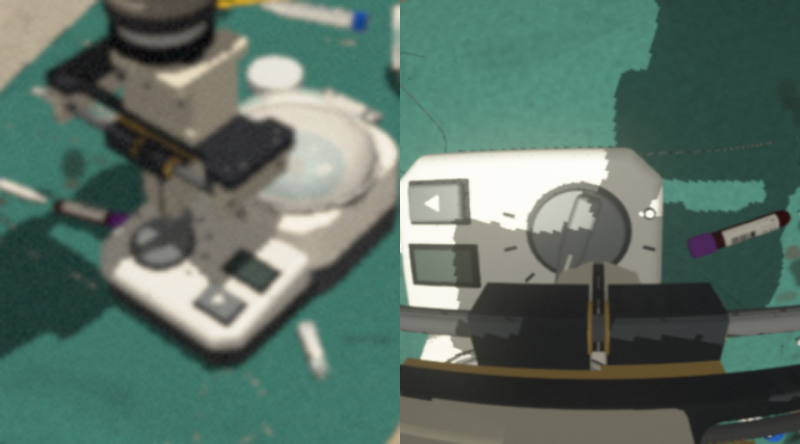

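carry_out([
  [1,0,-1,0,0],
  [1,0,-2,0,0],
  [1,0,-3,0,0],
  [1,0,-3,0,0],
])

```text
time: 10.65
tool_pos: [485.9, 228.3, 69.1]
tcp_rot: [-3.14, -0.002, -2.864]
contact_force: [-0.8, 0.3, 0.4]
grip_width: 0.5
```

```bash
python3 st.py; python3 - <<'E'
from plant import bot
import cv2
b=bot.capture('wrist')
cv2.imwrite('pics/a8.png',cv2.resize(b['color'][100:300,150:350,::-1],(600,600)))
E
```

```text
t 10.65 M [530.2  84.6  69.1] yaw [-1.799e+02 -1.000e-01 -1.641e+02] F [-0.76  0.33  0.41] q [ 0.3   0.54  1.69 -0.    0.91 -1.55] 0.5040186331034122
```

View pics/a8.png

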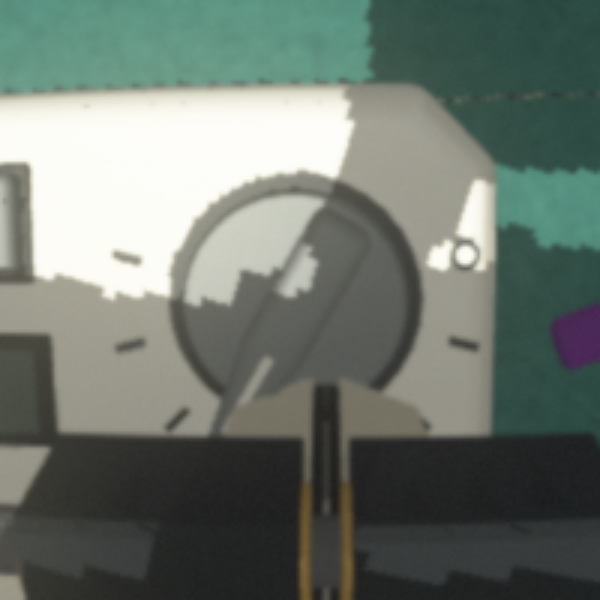

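The nose is about midway between ticks 4 and 5. A couple more mm.

carry_out([
  [1,0,-1,0,0],
  [1,0,-2,0,0],
  [1,0,-2,0,0],
])

```text
time: 11.08
tool_pos: [486.5, 226.1, 69.0]
tcp_rot: [-3.14, -0.002, -2.865]
contact_force: [0.0, 0.0, 0.2]
grip_width: 0.7
```

```bash
python3 st.py; python3 - <<'E'
from plant import bot
import cv2
b=bot.capture('wrist')
cv2.imwrite('pics/a9.png',cv2.resize(b['color'][100:300,150:350,::-1],(600,600)))
E
```

```text
t 11.07 M [530.1  82.3  69. ] yaw [-1.799e+02 -1.000e-01 -1.641e+02] F [0.02 0.04 0.21] q [ 0.29  0.54  1.69 -0.    0.91 -1.55] 0.6611788664207747
```

View pics/a9.png

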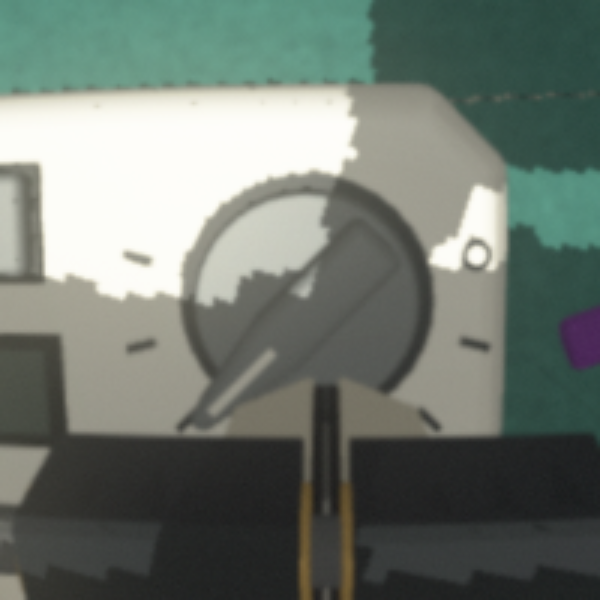

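It snapped onto tick 5, the third tick back from 7 at (137,257), and the finger reads no force. I'll back off left, rise, and go over the key.

carry_out([
  [1,0,6,0,0],
  [1,0,8,-20,0],
  [1,0,8,-50,0],
  [1,20,-20,-50,0],
  [1,42,-50,-50,0],
  [1,42,-76,-50,0],
  [1,42,-76,-20,0],
  [1,42,-76,-6,0],
  [1,42,-76,-6,0],
])

```text
time: 12.25
tool_pos: [466.1, 141.9, 74.4]
tcp_rot: [-3.14, -0.005, -2.864]
contact_force: [0.1, 0.4, -0.1]
grip_width: 0.3
```

```bash
python3 st.py; python3 - <<'E'
from plant import bot
import cv2
b=bot.capture('wrist');a=bot.capture('side')
cv2.imwrite('pics/b1.png',cv2.hconcat([cv2.resize(b['color'][100:300,150:350,::-1],(400,400)),cv2.resize(a['color'][180:280,200:300,::-1],(400,400),interpolation=2)]))
E
```

```text
t 12.25 M [487.2   7.   74.4] yaw [-179.9   -0.3 -164.1] F [ 0.11  0.39 -0.07] q [ 0.14  0.46  1.82 -0.    0.86 -1.71] 0.3256529719469982
```

View pics/b1.png

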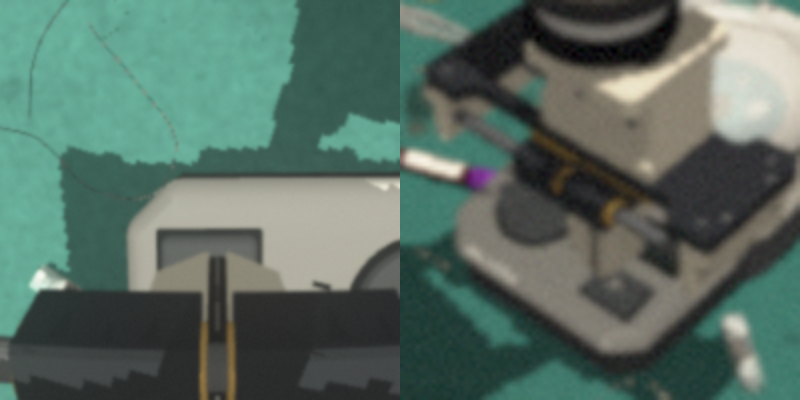

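The fingertips are centred over the key. Pressing down in small steps.

carry_out([
  [1,0,-1,8,0],
  [1,0,-1,14,0],
  [1,0,-1,16,0],
  [1,0,-1,17,0],
  [1,0,-1,18,0],
  [1,0,-1,18,0],
])

```text
time: 13.1
tool_pos: [467.5, 141.0, 57.8]
tcp_rot: [-3.14, -0.001, -2.864]
contact_force: [-1.0, 0.0, 1.8]
grip_width: 0.3
```

```bash
python3 st.py
```

```text
t 13.1 M [488.3   5.9  57.8] yaw [-1.799e+02 -1.000e-01 -1.641e+02] F [-1.02  0.01  1.77] q [ 0.14  0.49  1.84 -0.    0.82 -1.71] 0.3415013506298398
```

carry_out([
  [1,0,0,3,0],
  [1,0,0,4,0],
  [1,0,0,5,0],
  [1,0,0,5,0],
])

```text
time: 13.6
tool_pos: [468.2, 141.2, 53.8]
tcp_rot: [-3.14, 0.001, -2.864]
contact_force: [-1.5, 0.7, 11.4]
grip_width: 0.0
```

```bash
python3 st.py
```

```text
t 13.6 M [489.    5.8  53.8] yaw [-179.9    0.  -164.1] F [-1.45  0.74 11.45] q [ 0.14  0.5   1.84 -0.    0.81 -1.71] 0.019368404033805024
```

Travel is about 4 mm with 11.4 N, so the key is bottomed. I'll release and withdraw upward and aside so the cameras see everything.

carry_out([
  [1,0,0,-5,0],
  [1,0,0,-20,0],
  [1,0,0,-60,0],
  [1,0,0,-110,0],
  [1,0,0,-160,0],
  [1,-10,50,-170,0],
  [1,-20,105,-170,0],
  [1,-30,160,-170,0],
  [1,-30,220,-170,0],
  [1,-30,220,-170,0],
])

```text
time: 14.85
tool_pos: [434.7, 364.5, 222.6]
tcp_rot: [-3.14, -0.001, -2.858]
contact_force: [-0.0, -0.4, -0.5]
grip_width: 0.3
```

```bash
python3 st.py; python3 - <<'E'
from plant import bot
import cv2
b=bot.capture('top');a=bot.capture('side')
cv2.imwrite('pics/c1.png',cv2.hconcat([cv2.resize(b['color'][100:275,215:365,::-1],(400,466),interpolation=2),cv2.resize(a['color'][130:290,190:330,::-1],(400,466),interpolation=2)]))
cv2.imwrite('pics/c2.png',b['color'][:,:,::-1])
E
```

```text
t 14.85 M [518.7 229.7 222.6] yaw [-179.9   -0.  -163.8] F [-0.05 -0.37 -0.55] q [ 0.56  0.42  1.41 -0.    1.31 -1.29] 0.26183508903375474
```

View pics/c1.png

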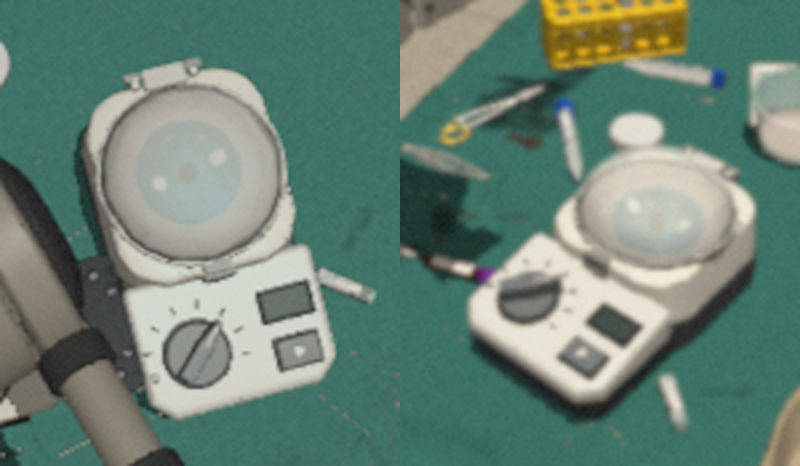

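View pics/c2.png

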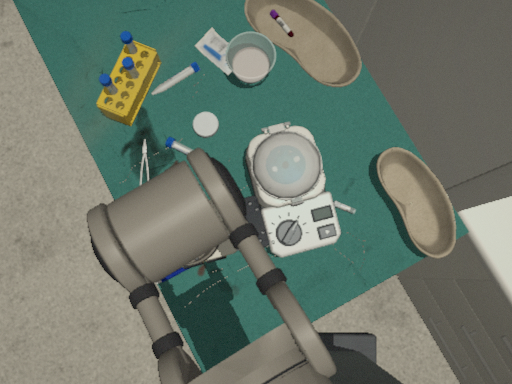

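The top view shows the lid seated and the pointer nose at (218,322), aligned with tick 5 at (222,312). The key is out, and the objects in view haven't moved. Handing in.

```bash
python3 -c "
from plant import bot
print(bot.close_job())"
```

```text
the job is handed in; nothing more can be done
None
```

The job is handed in at about 15 s of the 51 s allowed; no verdict was reported. I shut the lid first, then turned the dial, and only then pressed the start key.

- **Lid:** I pushed it over from behind and then gently down. It came to a hard stop at a 113 mm reading, with force rising to 6.6 N and no further movement. That is 2 mm below the nominal 115 mm, about the stated calibration error. The last pictures show the lid seated.
- **Dial:** I pushed the nose from setting 3 through 4 to 5, with forces of about 2 N or less. The wrist picture right after and the last top view both show it on tick 5.
- **Start key:** I pressed it in by about 4 mm, reaching 11.4 N at the stop, and let it go. The last pictures show it out again.
- **Surroundings:** The arm finished clear, up and to the left, reading about zero force. No contact with the loose items showed in the forces or pictures. In the final top view the arm hid some of the items on the left, so the blood vial, pen and forceps were only partly checked, from the side view. I saw no check that failed.

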